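# Sort paper rolls by length on a ramp

### The job

Two paper rolls, one short and one long, lie on the loading shelf at the high end of the wooden sorting ramp. Without picking them up, push them off the shelf one at a time, the second only when the first has come to rest, so that the short roll ends in the pocket under the slot half way down and the long roll in the trough at the ramp's foot. Leave everything else on the desk where it is.

Things in the scene. Friction and masses are not known exactly. Their poses are not given: they have to be found in the camera images.
- sorter: Fixed pale wood sorting ramp, 476 x 151 mm. Origin: centre of its underside, on the desk; +x downhill, +z up. Channel 117 mm wide between 9 mm side boards, which are 112 mm high along the shelf and then fall with the ramp, 18 mm above it. In x from the high end: back board (-234 to -226 mm, 95 mm high), loading shelf to -8, ramp falling 10 degrees to 145, trough, end board 98 mm high.
- sorter_rear_bay (a point): Middle of the rear bay's valley line, 165 mm uphill of the sorter's origin, 89.5 mm high. The shelf has two shallow V bays, each 105 mm long, their valleys across the channel; the ridges at their ends are 95 mm high.
- sorter_front_bay (a point): Middle of the front bay's valley line, 60 mm uphill of the sorter's origin, 89.5 mm high.
- sorter_crest (a point): Middle of the crest, 8 mm uphill of the sorter's origin, 95 mm high: the shelf's edge, where the ramp begins. A roll whose axis has passed it rolls down by itself. Axes as the sorter's.
- sorter_slot (a point): Middle of the floor (10 mm high) of the pocket under the slot; the short roll must end here. Slot: 40 to 118 mm downhill of the sorter's origin, 99 mm wide, with a 9 mm ledge on each side that carries the long roll over it. A short roll that arrives slowly drops in. Axes as the sorter's.
- sorter_trough (a point): Middle of the floor (10 mm high) of the trough at the foot; the long roll must end here. Trough: 145 to 222 mm downhill of the sorter's origin, over the full channel width, below the 68 mm high end of the ramp. Axes as the sorter's.
- short_roll: White paper roll, solid, 50 mm in diameter, 57 mm long, about 0.12 kg, with a brown core at each end. Origin at its centre, y along its axis. Starts lying across the channel in one of the two bays (either one), its axis 115 mm above the desk.
- long_roll: White paper roll, solid, 50 mm in diameter, 112 mm long, about 0.24 kg, else like the short one. Origin at its centre, y along its axis. Starts in the other bay; in the bays the rolls' axes are 105 mm apart, which leaves a gap of 55 mm between them.
- mug: White mug, 84 mm across, 91 mm high, beyond the sorter. Origin under its centre. Bystander.
- ink_bottle: Square ink bottle, 49 mm wide, 58 mm high, beyond the sorter. Origin under its centre. Bystander.
- stapler: Black stapler, 36 x 153 mm, 44 mm high, to the left of the sorter. Origin under its centre. Bystander.
- stamp_pad: Red stamp pad tin, 65 x 88 mm, 15 mm high, to the right of the sorter. Origin under its centre. Bystander.
Things that resemble listed ones, but are neither listed nor needed, are in the scene too. Leave any purple or red look-alike of the short_roll alone.

How it is judged:
On the way:
1. one roll has come to rest in its own place (short: pocket, long: trough) while the other is still on the loading shelf, uphill of the crest (((x of short_roll in the frame of sorter_slot between -0.03 and 0.03 m and y of short_roll in the frame of sorter_slot between -0.056 and 0.056 m and z of short_roll in the frame of sorter_slot below 0.045 m and linear speed of short_roll below 0.02 m/s and x of long_roll in the frame of sorter_crest below 0 m and z of long_roll in the frame of sorter_crest above 0.005 m) or (x of long_roll in the frame of sorter_trough between -0.03 and 0.03 m and y of long_roll in the frame of sorter_trough between -0.012 and 0.012 m and z of long_roll in the frame of sorter_trough below 0.045 m and linear speed of long_roll below 0.02 m/s and x of short_roll in the frame of sorter_crest below 0 m and z of short_roll in the frame of sorter_crest above 0.005 m))), for 0.2 s.
At the end, for the whole second after the job is handed in: Short roll at rest in the pocket below the slot: centre within 30 mm along and 56 mm across of its middle, under 45 mm above its floor. Long roll at rest in the trough: centre within 30 mm along and 12 mm across of its middle, under 45 mm above its floor (x of short_roll in the frame of sorter_slot between -0.03 and 0.03 m and y of short_roll in the frame of sorter_slot between -0.056 and 0.056 m and z of short_roll in the frame of sorter_slot below 0.045 m and linear speed of each of short_roll, long_roll below 0.02 m/s and x of long_roll in the frame of sorter_trough between -0.03 and 0.03 m and y of long_roll in the frame of sorter_trough between -0.012 and 0.012 m and z of long_roll in the frame of sorter_trough below 0.045 m); the robot touches nothing.
It fails at once if the short roll is picked up (its centre more than 35 mm above where it lay) (height (world z) of short_roll above 0.15 m).
It fails at once if the long roll is picked up (its centre more than 35 mm above where it lay) (height (world z) of long_roll above 0.15 m).
It fails at once if the mug, ink bottle, stapler or stamp pad is moved by more than 20 mm (distance of any of mug, ink_bottle, stapler, stamp_pad from where it was at the start of the episode above 0.02 m).
It also fails if it takes over 46 s, if anything falls off the work surface, if the arm or the gripper's body presses on something with over 40 N, if the wrist force passes 120 N, or if a joint passes its speed limit or range.

### The arm

A 6-joint arm with a two-finger parallel gripper is mounted at the origin on a cart in front of the work surface, level with it; the furniture and walls round the work are solid. World frame = base frame: x ahead of the robot, y to its left, z up, the work surface at z = 0. Lengths are in m, angles in rad, forces in N, time in s.
With the tool pointing down it reaches from about 0.275 to 1 m from the base axis. Payload 8.4 kg.
Tool frame: the origin (TCP) lies between the finger pads; the fingertips stand 19 mm ahead of it and the grasp point (between the pads) is the TCP; z points along the fingers, y is the line along which they close (so a half turn about z gives the same grasp; the last joint's range is limited). The gripper opens to 85 mm and grips with 20 to 120 N. Pads are 22 mm wide; open, the fingers measure 114 mm over their backs; the gripper's body (76 mm by 85 mm) begins 54 mm behind the grasp point. The pads swing forward as they close: fully open they stand 13 mm farther back than shut.
Start: joints at [1.127, 0.353, 1.633, -0, 1.155, -0.002], TCP at [0.267, 0.565, 0.25] pointing down, gripper open.
Joint ranges: [-2.63, 2.63], [-0.92, 2.1], [0.06, 2.66], [-1.3, 4.44], [0, 2.69], [-3.02, 3.02]. Speed limits (rad/s): [2.22, 2.22, 2.79, 3.14, 3.14, 3.14].

### API

Orientations are given as a unit quaternion [w, x, y, z].
In Python, from plant import r, viewer, models gives the robot as it stands.
- The arm moves only by the shell command python3 -m inch 'ROWS'. ROWS is JSON, a list that holds one entry, the list of rows, each a list of 5 numbers: the shift along the world's x, y, z in cm, then the turn about the world's z in degrees, then the closure, from -1 (fully open) to 1 (shut), so that 0 is half open. In form: [[[x, y, z, spin, grip], ...]]. A call has exactly 8 rows; each row is the pose to reach, as a shift and turn from the pose commanded when the call began; what a row does not reach only later rows make up. A row lasts 1/12 s, in which the tool goes at most 41.7 mm and 7.16 degrees, less where a joint would pass 70% of its speed; a pose out of reach is approached as far as the arm can. A call with a gripper value outside its range is refused whole. The fingers move at their own pace and stop on an object; the grip force is fixed at half the most. Time passes only in rows, so rows that repeat a pose let the fingers close, or fill a call up. It gives the time, the measured TCP pose, the force, the opening and the grip force at its end, in the units of the state.
- r.get_obs(): the state, without advancing time (a new reading comes with each control period).
- viewer.get_image(name): name is "scene" or "side" or "wrist"; returns (picture, depth): 480x640x3 uint8, blue, green, red; 480x640 float32, m along the optical axis (not along the pixel's ray), 0 where there is no reading.
- viewer.calibration(name): a dict with "vfov" (degrees; the focal length in pixels is half the picture's height over the tangent of half this angle, whatever the lens; pixels are square), "cx", "cy" (the principal point, pixels), "extrinsics" (4x4, takes a point from camera to world coordinates). Camera axes: x right, y down, z forward; pixel columns grow to the right and rows downward; lengths in m; the calibration is good to about 2 mm. A picture is of the moment at which its call begins: read the wrist's pose just before it. calibration takes no time and is no camera call; for the wrist camera it gives the pose at the moment of the call.
- r.finish_job(): hands the job in; it is judged then, once.
Trained networks look in the newest picture that a camera, given by its name, has taken for a name from the list of things; names that differ only in an ending like _2 or _b are one class to them, and where a whole thing is asked for, a point or a joint stands for the part that bears it (a point fixed in the world has none). Each returns a list of dicts, best first, with "score" (0 to 1); they miss things now and then, are a little off and sometimes report something else, mostly with a low value. They report only what shows in the picture. A call takes as long as a camera call. They do not tell look-alikes from the thing itself.
- models.cut_out(query, camera): "mask" (480x640 bool, what is visible of it) and "location" ([row, column] in pixels, amid what is visible of it).
The state is a dict: "clock": time; "joint_pos": joint angles; "qvel": joint speeds; "joint_efforts": joint torques, N m; "eef_pos": TCP position; "tcp_rot": TCP orientation; "contact_force": force on the tool from outside, world axes, zero at the start; "ft_torque": the same for the moment, N m; "width": finger opening in m; "gripper_force": force on a finger pad.
Only numpy, scipy, OpenCV 4.12 (cv2) and the standard library are available. Lean on these libraries where they do the work, as an engineer would, in place of code of your own. Each camera call takes 0.05 s, during which the arm holds its last target. There are 200 camera calls.

## Working session

There is one attempt and no reset: what is moved stays moved. The work goes in short steps, Python scripts to look and compute and a shell command to move; the robot and the scene stay as the last step left them, time stands still between calls to the robot, and variables do not carry over. Pictures are saved under pics/ and viewed, at most 10 in all, crops included, and the job is handed in when it is done.

```bash
mkdir -p pics; cat > h.py <<'E'
import numpy as np, cv2
from plant import r, viewer, models
def pts(cam,d,mask):
    c=viewer.calibration(cam); f=240/np.tan(np.radians(c["vfov"]/2))
    v,u=np.nonzero(mask&(d>0)); z=d[v,u]
    P=np.c_[(u-c["cx"])/f*z,(v-c["cy"])/f*z,z,np.ones(len(z))]
    return (P@np.array(c["extrinsics"]).T)[:,:3]
E
python3 - <<'E'
from h import *
ims=[]
for cam in ["scene","side"]:
    im,d=viewer.get_image(cam); ims.append(im); np.save(cam+"_d.npy",d)
    cv2.imwrite(f"pics/{cam}0.png",im)
    for q in ["short_roll","long_roll","sorter","mug","ink_bottle","stapler","stamp_pad"]:
        for o in models.cut_out(q,cam)[:4]:
            if o["score"]<.25: continue
            p=pts(cam,d,o["mask"])
            if len(p)<5: continue
            print(cam,q,round(o["score"],2),np.round(o["location"]),len(p),np.round(np.percentile(p,[3,50,97],axis=0),3).tolist())
            if q=="sorter": np.save(cam+"_sorter.npy",p)
o=r.get_obs();print(o["clock"],o["eef_pos"],o["tcp_rot"],o["width"])
E
```

```text
scene short_roll 0.91 [231. 298.] 463 [[0.502, 0.013, 0.097], [0.527, 0.026, 0.131], [0.556, 0.057, 0.141]]
scene short_roll 0.81 [205. 365.] 350 [[0.781, 0.071, 0.013], [0.797, 0.087, 0.044], [0.825, 0.127, 0.055]]
scene short_roll 0.72 [264. 222.] 475 [[0.303, 0.089, 0.001], [0.33, 0.105, 0.041], [0.364, 0.134, 0.051]]
scene short_roll 0.56 [324. 260.] 540 [[0.297, -0.148, 0.014], [0.323, -0.127, 0.043], [0.353, -0.094, 0.052]]
scene long_roll 0.96 [204. 287.] 742 [[0.497, 0.111, 0.101], [0.548, 0.128, 0.13], [0.603, 0.156, 0.141]]
scene sorter 0.93 [282. 319.] 8635 [[0.421, -0.255, 0.008], [0.5, -0.082, 0.071], [0.592, 0.158, 0.11]]
scene mug 0.58 [229. 347.] 1226 [[0.633, -0.029, 0.014], [0.675, 0.004, 0.062], [0.715, 0.061, 0.094]]
scene ink_bottle 0.8 [203. 329.] 284 [[0.672, 0.118, 0.008], [0.689, 0.135, 0.039], [0.717, 0.165, 0.065]]
scene stapler 0.82 [203. 212.] 490 [[0.401, 0.335, -0.001], [0.416, 0.384, 0.028], [0.445, 0.473, 0.046]]
scene stamp_pad 0.73 [283. 319.] 8551 [[0.422, -0.255, 0.008], [0.499, -0.083, 0.071], [0.591, 0.149, 0.11]]
scene stamp_pad 0.55 [403. 380.
[... 757 characters left out ...]
63, 0.011], [0.46, -0.44, 0.015], [0.486, -0.422, 0.02]]
side mug 0.83 [253. 294.] 1311 [[0.633, -0.03, 0.01], [0.673, 0.052, 0.064], [0.722, 0.068, 0.094]]
side ink_bottle 0.93 [288. 286.] 471 [[0.673, 0.139, 0.009], [0.696, 0.162, 0.037], [0.72, 0.177, 0.063]]
side ink_bottle 0.75 [266. 357.] 5388 [[0.428, -0.244, 0.008], [0.522, 0.148, 0.07], [0.62, 0.223, 0.112]]
side stapler 0.65 [366. 408.] 531 [[0.41, 0.349, 0.003], [0.428, 0.46, 0.011], [0.438, 0.49, 0.045]]
side stamp_pad 0.51 [193. 368.] 47 [[0.436, -0.46, 0.011], [0.451, -0.439, 0.015], [0.476, -0.42, 0.02]]
0.8 [0.26723334 0.56497942 0.25029396] [ 1.31586438e-05  2.19075227e-01  9.75707971e-01 -7.96466398e-06] 0.08500051250525127
```

View pics/scene0.png

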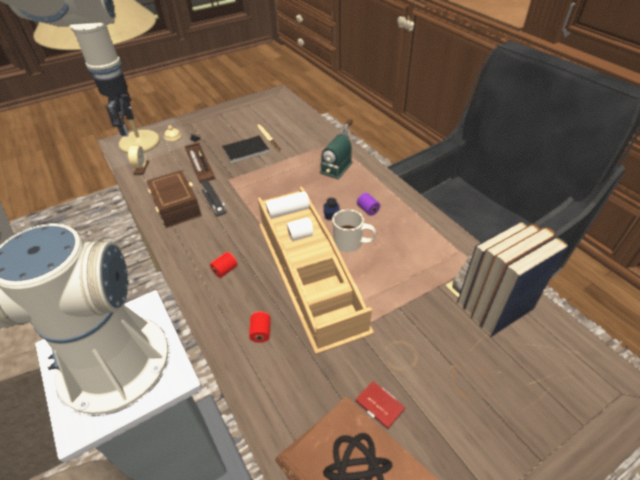

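View pics/side0.png

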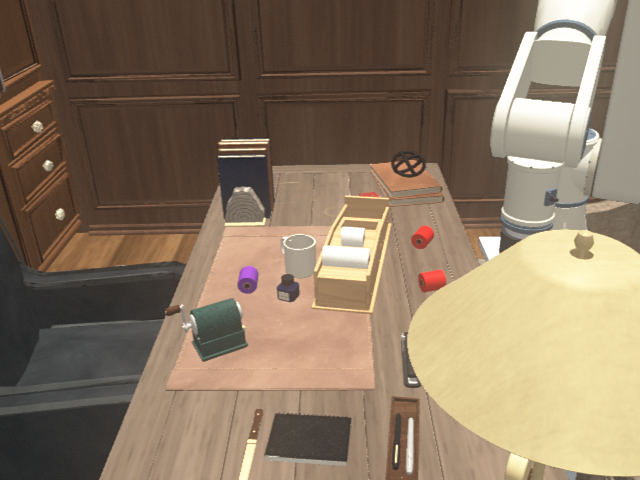

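The short roll is in the front bay (scene px 300,230) and the long one is in the rear bay (287,204). The two red rolls and the purple one are decoys on the desk. Downhill runs roughly along -y, so I'll fit the sorter's pose next.

```bash
python3 - <<'E'
from h import *
for c in ["scene","side"]:
    p=np.load(c+"_sorter.npy"); print(c,cv2.minAreaRect((p[:,:2]*1000).astype(np.float32)))
# model fit: points from both views, robust: footprint at base; use union
p=np.vstack([np.load(c+"_sorter.npy") for c in ["scene","side"]])
p=p[(p[:,2]>.004)&(p[:,2]<.125)]
from scipy.optimize import minimize
def cost(q):
    a=q[2]; R=np.array([[np.cos(a),np.sin(a)],[-np.sin(a),np.cos(a)]])
    l=(p[:,:2]*1e3-q[:2])@R.T
    e=np.maximum(np.abs(l)-[238,75.5],0).sum(1)
    ins=((np.abs(l[:,0])<225)&(np.abs(l[:,1])<56)&(p[:,2]*1e3>98)&(l[:,0]<-20)).mean() # boards not in channel
    return np.minimum(e,8).mean()
for a0 in (-105,-101.5,-98):
    s=minimize(cost,[516,-17,np.radians(a0)],method="Nelder-Mead"); print(s.x[:2],np.degrees(s.x[2]),s.fun)
# slot/crest-independent: rolls' axes from top points
for c in ["scene","side"]:
    im=cv2.imread(f"pics/{c}0.png"); d=np.load(c+"_d.npy")
    viewer.get_image(c)
    for q in ["short_roll","long_roll"]:
        for o in models.cut_out(q,c):
            P=pts(c,d,o["mask"])
            if o["score"]>.25 and np.median(P[:,2])>.1:
                t=P[P[:,2]>.134]; print(c,q,t.mean(0),np.degrees(cv2.fitLine(t[:,:2].astype(np.float32),cv2.DIST_HUBER,0,.01,.01).ravel()[:2]@[0,1]))
E
```

```text
scene ((549.392333984375, 30.819305419921875), (587.675537109375, 184.3323516845703), 79.44193267822266)
side ((461.7689514160156, -443.6211853027344), (50.95786666870117, 51.9225959777832), 74.14427947998047)
[522.25826758 -20.58985173] -100.31920721875927 0.08086247206389978
[522.27713128 -20.48622996] -100.31920595764493 0.08086247207786534
[522.26847175 -20.5338105 ] -100.31920733680856 0.08086247206371383
scene short_roll [0.53248224 0.035429   0.13785896] -15.260570426701722
scene long_roll [0.55077265 0.13869569 0.13794354] -12.523651300801436
side short_roll [0.52862812 0.05223678 0.13788519] -9.177015701846098
side long_roll [0.54811724 0.15288507 0.13784163] -9.757627031300434
```

```bash
python3 -m inch '[[[1.7,-2.9,0,-4.7,0.4],[3.4,-5.9,0,-9.4,0.4],[5.1,-8.8,0,-14.1,0.4],[6.8,-11.8,0,-18.8,0.4],[8.5,-14.8,0,-23.5,0.4],[10.2,-17.7,0,-28.2,0.4],[12,-20.7,0,-32.9,0.4],[13.7,-23.6,0,-37.5,0.4]]]'
python3 -m inch '[[[1.7,-2.9,0,-4.7,0.4],[3.4,-5.9,0,-9.4,0.4],[5.1,-8.8,0,-14.1,0.4],[6.8,-11.8,0,-18.8,0.4],[8.5,-14.8,0,-23.5,0.4],[10.2,-17.7,0,-28.2,0.4],[12,-20.7,0,-32.9,0.4],[13.7,-23.6,0,-37.5,0.4]]]'
python3 - <<'E'
from h import *
o=r.get_obs(); print(o["clock"],o["eef_pos"],o["tcp_rot"],o["width"])
im,d=viewer.get_image("wrist"); cv2.imwrite("pics/w1.png",im)
for q in ["short_roll","long_roll","sorter"]:
    for k in models.cut_out(q,"wrist"):
        if k["score"]<.25: continue
        P=pts("wrist",d,k["mask"]); t=P[P[:,2]>.134] if q!="sorter" else P
        if len(t)>5: print(q,k["score"],len(t),t.mean(0).round(4),np.percentile(t,[2,98],axis=0).round(3).tolist())
        if q!="sorter" and len(t)>5: print(cv2.minAreaRect((t[:,:2]*1000).astype(np.float32)))
E
```

```text
clock: 1.77
eef_pos: [0.4049, 0.3275, 0.2505]
tcp_rot: [0.0, 0.523, 0.852, 0.0]
contact_force: [0.1, -0.9, 0.4]
width: 0.0259
gripper_force: 0.0
clock: 2.43
eef_pos: [0.542, 0.0913, 0.2505]
tcp_rot: [0.0, 0.769, 0.639, 0.0]
contact_force: [0.1, 1.0, 0.6]
width: 0.0257
gripper_force: 0.0
2.4333 [0.54199263 0.09128074 0.25049781] [1.40663106e-04 7.69148203e-01 6.39070398e-01 2.18799693e-04] 0.025704116390022555
short_roll 0.55 3014 [0.5346 0.0401 0.1376] [[0.513, 0.023, 0.134], [0.556, 0.055, 0.14]]
((536.7347412109375, 60.3642578125), (76.2031021118164, 56.16388702392578), 79.2383804321289)
short_roll 0.49 15 [0.5018 0.0962 0.2915] [[0.496, 0.088, 0.283], [0.507, 0.103, 0.299]]
((501.3706970214844, 95.66368865966797), (18.86569595336914, 1.089829683303833), 54.98914337158203)
sorter 0.66 51848 [0.5409 0.0887 0.0898] [[0.467, -0.139, 0.01], [0.619, 0.213, 0.112]]
```

View pics/w1.png

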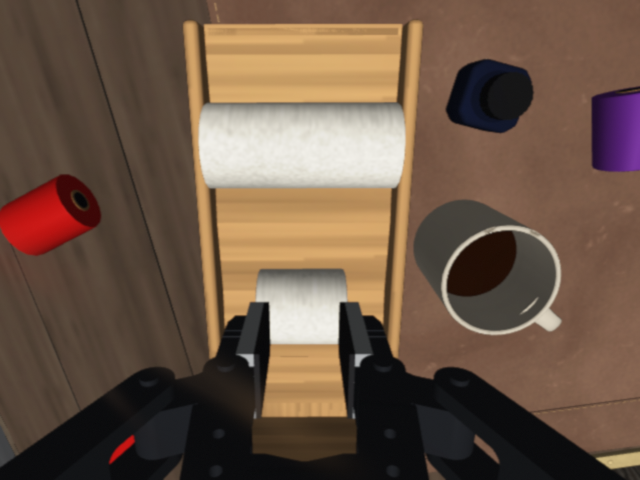

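The wrist view shows the long roll at rows 100–187 and the short roll at rows 270–345, with the channel centred at column 303 and the fingers centred on it. Descending into the gap.

```bash
python3 -m inch '[[[0,0,-2,0,0.4],[0,0,-4,0,0.4],[0,0,-6,0,0.4],[0,0,-8,0,0.4],[0,0,-10,0,0.4],[0,0,-11.5,0,0.4],[0,0,-12.5,0,0.4],[0,0,-12.8,0,0.4]]]'
python3 - <<'E'
from h import *
im,d=viewer.get_image("scene"); cv2.imwrite("pics/s2.png",cv2.resize(im[150:330,220:400],None,fx=3,fy=3))
E
```

```text
clock: 3.3
eef_pos: [0.5399, 0.0938, 0.1208]
tcp_rot: [-0.001, 0.767, 0.641, -0.001]
contact_force: [-0.1, -0.8, -0.7]
width: 0.0254
gripper_force: 0.0
```

View pics/s2.png

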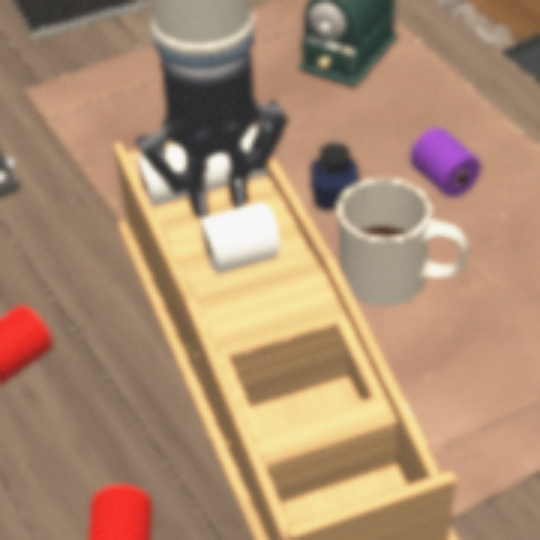

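```bash
python3 -m inch '[[[-0.1,-0.6,0,0,0.4],[-0.2,-1.2,0,0,0.4],[-0.3,-1.7,0,0,0.4],[-0.4,-2.2,0,0,0.4],[-0.5,-2.6,0,0,0.4],[-0.6,-3.1,0,0,0.4],[-0.65,-3.5,0,0,0.4],[-0.7,-3.9,0,0,0.4]]]'
python3 -m inch '[[[-0.07,-0.4,0,0,0.4],[-0.14,-0.8,0,0,0.4],[-0.2,-1.2,0,0,0.4],[-0.28,-1.6,0,0,0.4],[-0.36,-2,0,0,0.4],[-0.4,-2.3,0,0,0.4],[-0.45,-2.5,0,0,0.4],[-0.5,-2.7,0,0,0.4]]]'
python3 - <<'E'
from h import *
im,d=viewer.get_image("scene"); cv2.imwrite("pics/s3.png",cv2.resize(im[150:330,220:400],None,fx=3,fy=3))
for k in models.cut_out("short_roll","scene"):
    P=pts("scene",d,k["mask"]);print(k["score"],k["location"],np.median(P,axis=0))
E
```

```text
clock: 4.02
eef_pos: [0.5342, 0.0535, 0.1224]
tcp_rot: [0.0, 0.768, 0.641, 0.0]
contact_force: [0.7, 1.1, 1.3]
width: 0.0257
gripper_force: 0.5
clock: 4.68
eef_pos: [0.5292, 0.0268, 0.1223]
tcp_rot: [-0.0, 0.768, 0.641, -0.0]
contact_force: [0.2, -0.5, -0.0]
width: 0.0259
gripper_force: 0.2
0.63 [261.8, 223.4] [0.32947478 0.10427405 0.0411943 ]
0.61 [203.1, 365.9] [0.79737148 0.08857872 0.04294104]
0.59 [325.6, 259.2] [ 0.32296635 -0.12846662  0.0438175 ]
0.55 [239.3, 302.8] [ 0.51788899 -0.02410246  0.13569838]
```

View pics/s3.png

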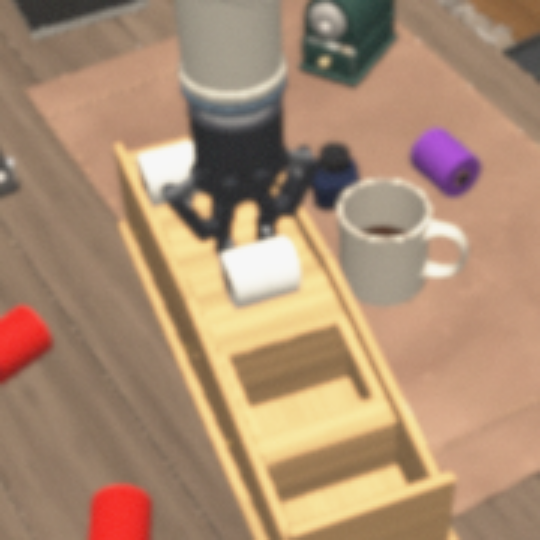

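```bash
python3 -m inch '[[[-0.05,-0.25,0,0,0.4],[-0.1,-0.5,0,0,0.4],[-0.15,-0.75,0,0,0.4],[-0.15,-0.75,0,0,0.4],[-0.15,-0.75,0,0,0.4],[-0.15,-0.75,0,0,0.4],[-0.15,-0.75,0,0,0.4],[-0.15,-0.75,0,0,0.4]]]'
python3 - <<'E'
from h import *
im,d=viewer.get_image("scene"); cv2.imwrite("pics/s4.png",cv2.resize(im[150:330,220:400],None,fx=3,fy=3))
for k in models.cut_out("short_roll","scene"):
    P=pts("scene",d,k["mask"]);print(k["score"],k["location"],np.median(P,axis=0))
E
```

```text
clock: 5.45
eef_pos: [0.5277, 0.0196, 0.1223]
tcp_rot: [-0.0, 0.768, 0.641, -0.0]
contact_force: [0.1, 0.6, 0.1]
width: 0.0256
gripper_force: 0.0
0.74 [203.6, 366.9] [0.79636298 0.08874739 0.04279276]
0.72 [262.7, 219.5] [0.33008822 0.10523693 0.04077834]
0.58 [284.9, 318.4] [ 0.50445407 -0.11008246  0.05812075]
```

View pics/s4.png

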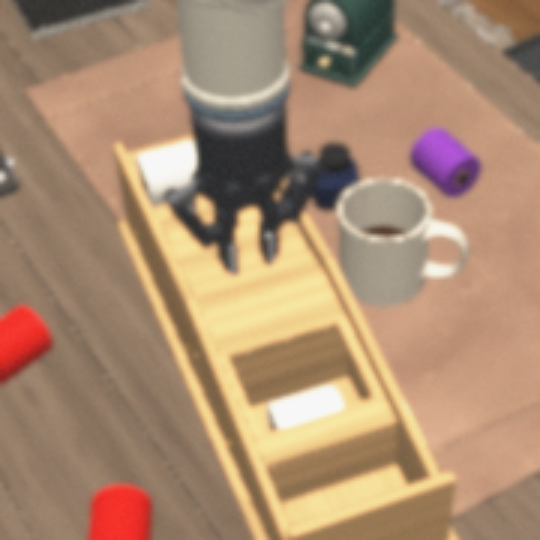

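The short roll lies in the pocket (crop px 305,408) and the long roll is still in the rear bay. Next the arm lifts, widens the gripper and goes behind the long roll.

```bash
python3 -m inch '[[[0,0,3.5,0,0.2],[0,0,7,0,-0.2],[0.5,3,8,0,-0.2],[1.1,6,8,0,-0.2],[1.7,9,8,0,-0.2],[2.2,12,8,0,-0.2],[2.8,15,8,0,-0.2],[3.2,17.2,8,0,-0.2]]]'
python3 -m inch '[[[0,0,0,0,-0.2],[0,0,0,0,-0.2],[0,0,0,0,-0.2],[0,0,0,0,-0.2],[0,0,0,0,-0.2],[0,0,0,0,-0.2],[0,0,0,0,-0.2],[0,0,0,0,-0.2]]]'
python3 - <<'E'
from h import *
im,d=viewer.get_image("wrist"); cv2.imwrite("pics/w2.png",im)
for k in models.cut_out("long_roll","wrist"):
    P=pts("wrist",d,k["mask"]);P=P[P[:,2]>.134]
    if len(P)>9: print(k["score"],k["location"],P.mean(0),P.max(0),P.min(0))
im,d=viewer.get_image("side")
for k in models.cut_out("long_roll","side"):
    P=pts("side",d,k["mask"]);print(k["score"],k["location"],P[P[:,2]>.134].mean(0))
E
```

```text
clock: 6.22
eef_pos: [0.56, 0.1939, 0.2024]
tcp_rot: [-0.0, 0.768, 0.641, 0.0]
contact_force: [0.3, -0.4, 0.1]
width: 0.0515
gripper_force: 0.0
clock: 6.88
eef_pos: [0.5598, 0.1911, 0.2024]
tcp_rot: [0.0, 0.768, 0.64, 0.0]
contact_force: [-0.3, -0.0, 0.3]
width: 0.0511
gripper_force: 0.0
0.63 [334.6, 302.9] [0.55194469 0.14594461 0.13808681] [0.59381675 0.20596575 0.19775245] [0.50972127 0.12149703 0.134002  ]
0.71 [256.9, 344.4] [0.5505903  0.15132132 0.13801996]
```

View pics/w2.png

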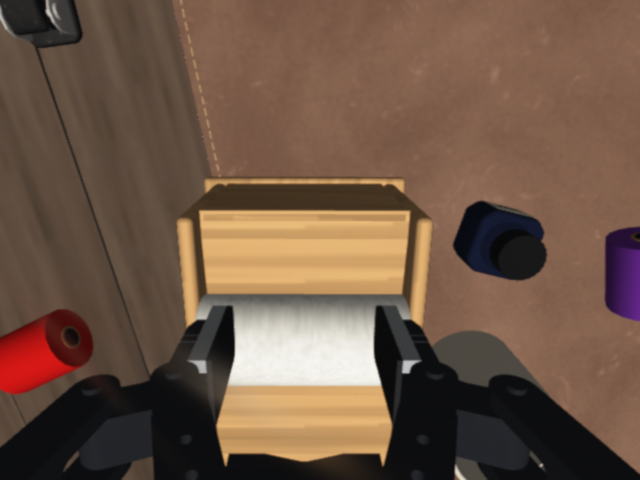

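The wrist view shows the long roll (rows 295–385) centred between the boards, and the fingers are symmetric about column 305. There is about 9 mm of clearance behind it, so I'm descending.

```bash
python3 -m inch '[[[0,0.3,-1.5,0,-0.2],[0,0.3,-3,0,-0.2],[0,0.3,-4.5,0,-0.2],[0,0.3,-6,0,-0.2],[0,0.3,-7,0,-0.2],[0,0.3,-7.7,0,-0.2],[0,0.3,-8.1,0,-0.2],[0,0.3,-8.1,0,-0.2]]]'
python3 -m inch '[[[-0.1,-0.6,0,0,-0.2],[-0.2,-1.2,0,0,-0.2],[-0.3,-1.6,0,0,-0.2],[-0.4,-2.1,0,0,-0.2],[-0.5,-2.6,0,0,-0.2],[-0.6,-3.1,0,0,-0.2],[-0.67,-3.6,0,0,-0.2],[-0.76,-4.1,0,0,-0.2]]]'
python3 -m inch '[[[-0.1,-0.5,0,0,-0.2],[-0.2,-1,0,0,-0.2],[-0.28,-1.5,0,0,-0.2],[-0.36,-2,0,0,-0.2],[-0.46,-2.5,0,0,-0.2],[-0.55,-3,0,0,-0.2],[-0.64,-3.5,0,0,-0.2],[-0.74,-4,0,0,-0.2]]]'
python3 - <<'E'
from h import *
im,d=viewer.get_image("scene"); cv2.imwrite("pics/s5.png",cv2.resize(im[150:330,220:400],None,fx=3,fy=3))
for k in models.cut_out("long_roll","scene"):
    P=pts("scene",d,k["mask"]);print(k["score"],k["location"],np.median(P,axis=0))
E
```

```text
clock: 7.75
eef_pos: [0.5595, 0.1944, 0.1207]
tcp_rot: [-0.0, 0.768, 0.641, -0.0]
contact_force: [0.5, -0.7, 0.2]
width: 0.0516
gripper_force: 0.0
clock: 8.42
eef_pos: [0.5521, 0.153, 0.1214]
tcp_rot: [0.0, 0.768, 0.641, 0.0]
contact_force: [0.4, 2.4, 3.0]
width: 0.051
gripper_force: 1.0
clock: 9.08
eef_pos: [0.5444, 0.1128, 0.1211]
tcp_rot: [-0.0, 0.768, 0.641, -0.0]
contact_force: [0.5, 0.4, 0.1]
width: 0.0515
gripper_force: 0.0
0.89 [223.3, 297.3] [0.53326074 0.04568251 0.13218619]
```

View pics/s5.png

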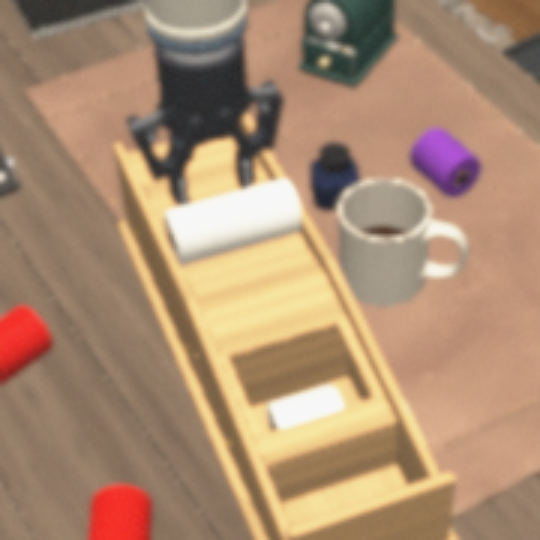

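The long roll has rolled into the front bay, still square to the channel. I'll keep pushing.

```bash
python3 -m inch '[[[-0.1,-0.5,0,0,-0.2],[-0.2,-1,0,0,-0.2],[-0.28,-1.5,0,0,-0.2],[-0.36,-2,0,0,-0.2],[-0.46,-2.5,0,0,-0.2],[-0.55,-3,0,0,-0.2],[-0.64,-3.5,0,0,-0.2],[-0.74,-4,0,0,-0.2]]]'
python3 -m inch '[[[-0.1,-0.5,0,0,-0.2],[-0.2,-1,0,0,-0.2],[-0.28,-1.5,0,0,-0.2],[-0.36,-2,0,0,-0.2],[-0.46,-2.5,0,0,-0.2],[-0.55,-3,0,0,-0.2],[-0.64,-3.5,0,0,-0.2],[-0.74,-4,0,0,-0.2]]]'
python3 -m inch '[[[-0.1,-0.4,0,0,-0.2],[-0.15,-0.8,0,0,-0.2],[-0.22,-1.2,0,0,-0.2],[-0.3,-1.6,0,0,-0.2],[-0.3,-1.6,0,0,-0.2],[-0.3,-1.6,0,0,-0.2],[-0.3,-1.6,0,0,-0.2],[-0.3,-1.6,0,0,-0.2]]]'
python3 -m inch '[[[0,0,0,0,-0.2],[0,0,0,0,-0.2],[0,0,2,0,-0.2],[0,0,4,0,-0.2],[0,0,6,0,-0.2],[0,0,8,0,-0.2],[0,0,10,0,-0.2],[0,0,10,0,-0.2]]]'
python3 - <<'E'
from h import *
im,d=viewer.get_image("scene"); cv2.imwrite("pics/s6.png",cv2.resize(im[150:330,220:400],None,fx=3,fy=3))
for q in ["long_roll","short_roll"]:
  for k in models.cut_out(q,"scene"):
    P=pts("scene",d,k["mask"]);m=np.median(P,axis=0)
    e=m[:2]-[.521,-.018]; print(q,k["score"],k["location"],m,"s",e@[-.181,-.983],"v",e@[.983,-.181])
E
```

```text
clock: 9.85
eef_pos: [0.5373, 0.0731, 0.1213]
tcp_rot: [-0.0, 0.768, 0.641, 0.0]
contact_force: [-0.1, 0.3, -0.1]
width: 0.0508
gripper_force: 0.0
clock: 10.52
eef_pos: [0.5298, 0.033, 0.1213]
tcp_rot: [-0.0, 0.768, 0.641, -0.0]
contact_force: [-0.0, 1.3, 1.8]
width: 0.0511
gripper_force: 1.0
clock: 11.18
eef_pos: [0.527, 0.0176, 0.1213]
tcp_rot: [-0.0, 0.768, 0.641, -0.0]
contact_force: [-0.3, -0.9, 1.2]
width: 0.0516
gripper_force: 0.0
clock: 11.85
eef_pos: [0.529, 0.0177, 0.2251]
tcp_rot: [0.002, 0.768, 0.641, 0.002]
contact_force: [0.9, 1.2, 0.7]
width: 0.0512
gripper_force: 0.0
long_roll 0.55 [310.9, 335.6] [ 0.48845507 -0.20571927  0.05868875] s 0.19041867307036178 v 0.0019855245546297213
short_roll 0.91 [263.3, 222.9] [0.33110946 0.10434203 0.04146121] s -0.08589202833653665 v -0.20880631259692553
short_roll 0.76 [327.7, 259.0] [ 0.32378806 -0.12869401  0.04401017] s 0.14450757714826665 v -0.1738237207905096
short_roll 0.71 [202.0, 365.5] [0.79843717 0.08740878 0.04329606] s -0.15383296117963383 v 0.2536417442752177
short_roll 0.63 [284.2, 315.8] [ 0.50258849 -0.11019778  0.05850815] s 0.09396289854000571 v -0.0014107212995197274
```

View pics/s6.png

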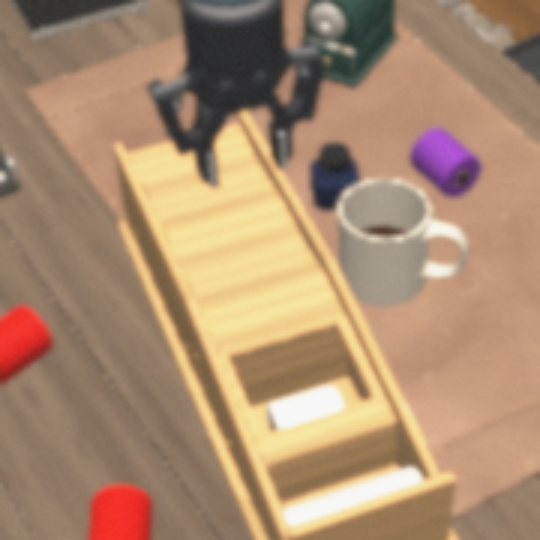

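Both rolls are in place: the short one in the pocket (305,408) and the long one in the trough (355,497), with tops at 58 mm as expected. The gripper is clear. I'll give them a moment to settle, then hand in.

```bash
python3 -m inch '[[[0,0,0,0,-0.2],[0,0,0,0,-0.2],[0,0,0,0,-0.2],[0,0,0,0,-0.2],[0,0,0,0,-0.2],[0,0,0,0,-0.2],[0,0,0,0,-0.2],[0,0,0,0,-0.2]]]'
python3 -c "
from plant import r
print(r.finish_job())"
```

```text
clock: 12.67
eef_pos: [0.5269, 0.0175, 0.2212]
tcp_rot: [-0.0, 0.768, 0.641, -0.0]
contact_force: [0.8, 0.6, -0.9]
width: 0.0512
gripper_force: 0.0
the job is handed in; nothing more can be done
None
```

I pushed the short roll into the pocket first and then the long roll into the trough, touched nothing else, and handed the job in at about 12.7 s; the hand-in returned no verdict.

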